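Index the finishing turntable and lock it with its yoke pin

TASK

The finishing turntable was left between two stations with its lock pin parked. Push it round anticlockwise (seen from above) until the spring catch clicks into the next station, then lock it: take the red-headed pin from its sleeve, pass it down through the yoke's upper ear, the eye of the lug caught between the ears and the lower ear, and press it fully home. The catch holds the lug a few millimetres short, so the pin only falls through once you lean on the table a little further; do not force the pin, do not touch the freshly oiled wooden feet, and leave the other things on the bench where they are.

Things in the scene. Friction and masses are not known exactly. Their poses are not given: they have to be found in the camera images.
- fixture: Green base plate fixed to the bench (260 x 230 x 10 mm) with turntable, yoke, pin sleeve and spring catch. Origin on the bench surface in the turntable's axis, z up. Yoke at its -x side (towards the robot), bore upright at (-115, 0) mm; parking sleeve at (-125, 90) mm; catch under the table's rim at its (-x, -y) corner.
- turntable (a joint): Turntable angle, rad, growing anticlockwise seen from above; turns all round. 0: the next lug's eye is exactly in line with the yoke's bore. Starts at -0.75 to -0.42. Disc 190 mm wide, top at z = 50 mm, bearing friction about 0.06 N m. Four lugs 90 degrees apart, 12 mm thick (z = 38 to 50 mm), with upright 18.5 mm eyes 115 mm from the axis.
- catch_point (a point): The sprung brass roller of the catch when in its notch, 80 mm from the table's axis, 29 mm above the bench. Each station has two teeth: the table needs up to 8 N at a post until about -0.2, then snaps on and rests between -0.065 and -0.04: 5 to 7 mm short, where the pin stops on the lug. Pushed on, it yields (3 to 8 N at a post) and returns when let go; past about +0.08 it jumps out.
- post_1 (a point): One of the four upright drive posts on the turntable, for pushing it (steel, black cap, 14 mm thick, 86 mm from the axis, from z = 50 to 111 mm); this point is the centre of its top at z = 110 mm. At turntable angle 0 it stands at 135 degrees (anticlockwise) from the fixture's +x axis; the other three follow at 90 degree steps.
- yoke_top (a point): Centre of the upper ear's hole in the yoke's top face, 74 mm above the bench, where the pin's collar rests when home; x, y as the fixture's. The ear is 20 mm thick, its hole 18 mm wide. The yoke is 42 mm wide and reaches from fixture x = -161 to -95 mm.
- lower_ear (a point): Centre of the lower ear's hole, 24 mm above the bench (ear z = 11 to 34 mm, hole 18.5 mm). A spring ball in its wall stops a pin that falls by its own weight 8 to 16 mm short of home; 8 to 18 N on the knob pushes the pin past it, and it stays down.
- pin: Loose steel lock pin, 0.17 kg, upright in its sleeve. Origin: centre of the collar's underside, z up. Shank 16 mm thick, 60 mm long below the origin, nose bevelled 1.5 mm; collar 29 mm wide, 5 mm thick; red knob 27 mm wide, 6 to 41 mm above the origin. In the upper ear with its nose on a lug its origin is 36 mm above yoke_top; fallen through the eye on to the ball 8 to 16 mm; home 0.
- sleeve_top (a point): Centre of the top of the parking sleeve (30 mm wide steel tube, hole 18.5 mm), 72 mm above the bench; the pin's collar rests on it at the start.
- feet: Four turned wooden furniture feet, 39 mm wide, 48 mm tall, on the turntable (z = 50 to 98 mm) 42 mm from its axis at the angles of the lugs; freshly oiled, not to be touched. Origin on the table's axis at bench height; x points over one foot to its lug and turns with the table (parallel to the fixture's x at angle 0).
- solvent_bottle: White and red plastic bottle, 70 mm wide, 235 mm tall, upright at the left; origin in the centre of its underside. A bystander.
- oil_bottle: Brown glass oil bottle, 46 mm wide, 126 mm tall, upright to the right of the turntable; origin in the centre of its underside. A bystander.
- wax_tin: Flat round brown tin, 66 mm wide, 24 mm high, left rear; origin in the centre of its underside. A bystander.
- cork_block: Cork block 75 x 45 x 26 mm, lying far left; origin in the centre of its underside. A bystander.
- block_plane: Grey block plane, 150 x 46 x 45 mm, at the right; origin in the centre of its underside. A bystander.
- touch_brush: Thin red brush, 167 mm long, lying left of the yoke, near the bench edge; origin in the centre of its underside. A bystander.

How it is judged:
By the outcome, as a careful person would: the job done as asked, in the order asked, and still so for the second after the job is handed in, with the robot touching nothing.
It also fails if it takes over 61 s, if anything falls off the work surface, if the arm or the gripper's body presses on something with over 40 N, if the wrist force passes 120 N, or if a joint passes its speed limit or range.

ROBOT

A 7-joint arm with a two-finger parallel gripper is mounted at the origin on a cart in front of the work surface, level with it; the furniture and walls round the work are solid. World frame = base frame: x ahead of the robot, y to its left, z up, the work surface at z = 0. Lengths are in m, angles in rad, forces in N, time in s.
With the tool pointing down it reaches from about 0.425 to 0.875 m from the base axis. Payload 4.7 kg.
Tool frame: the origin (TCP) lies at the very end of the fingers, on their centre line; the grasp point (between the pads) lies 19 mm behind it (r.hold_point_z is the z of the grasp point in the tool frame, in m); z points along the fingers, y is the line along which they close (so a half turn about z gives the same grasp; the last joint's range is limited). The gripper opens to 85 mm and grips with 20 to 120 N. Pads are 22 mm wide; open, the fingers measure 114 mm over their backs; the gripper's body (76 mm by 85 mm) begins 54 mm behind the grasp point. The pads swing forward as they close: fully open they stand 13 mm farther back than shut.
Start: joints at [-1.154, 0.321, -0.07, 1.45, 0.023, 1.371, -0.057], TCP at [0.255, 0.598, 0.231] pointing down, gripper open.
Joint ranges: [-2.86, 2.86], [-0.3, 2.09], [-1.38, 1.24], [0.06, 2.45], [-1.56, 4.7], [0.09, 2.05], [-2.69, 2.69]. Speed limits (rad/s): [2.57, 2.57, 3.14, 3.14, 3.14, 3.14, 3.14].

INTERFACE

Orientations are given as a rotation vector (axis times angle).
In Python, from workcell import r gives the robot as it stands.
- The arm moves only by the tool move_arm, never from a script. Its argument "motion" is a list of rows, each a list of 3 entries, a list of its own where there are three numbers: the shift along the tool's x, y, z in units of 30 mm (1.0 is 30 mm), then the turn about the tool's z in units of 5 degrees (1.0 is 5 degrees), then the closure, from 0 (fully open) to 1 (shut). In form: [[[x, y, z], spin, hand], ...]. A call has 1 to 5 rows; each row shifts and turns the commanded pose from where the row before left it, along the tool's axes as they then stand; what a row does not reach is not made up. A row lasts 1/10 s, in which the tool goes at most 50 mm and 8.59 degrees, less where a joint would pass 70% of its speed; a pose out of reach is approached as far as the arm can. A call is refused whole if a number of a shift passes 1 or a number of a turn 1, either way. A call with a gripper value outside its range is refused whole. The fingers move at their own pace and stop on an object; "grip_force" is the grip in N (left out, the last holds). Time passes only in rows, so rows that do not move let the fingers close. It gives the time, the measured TCP pose, the force, the opening and the grip force at its end, in the units of the state.
- r.get_obs(): the state, without advancing time (a new reading comes with each control period).
- r.camera(name): name is "scene" or "top"; returns the picture (480x640x3 uint8, red, green, blue); there is no depth.
- r.camera_info(name): a dict with "fx", "fy", "cx", "cy" (pixels), "view" (4x4, takes a point from world to camera coordinates). Camera axes: x right, y down, z forward; pixel columns grow to the right and rows downward; lengths in m; the calibration is good to about 2 mm. A picture is of the moment at which its call begins. camera_info takes no time and is no camera call.
- r.sign_off(): hands the job in; it is judged then, once.
The state is a dict: "time_s": time; "q": joint angles; "qvel": joint speeds; "tau": joint torques, N m; "tcp_pos": TCP position; "tcp_rot": TCP orientation; "force": force on the tool from outside, world axes, zero at the start; "torque": the same for the moment, N m; "width": opening from 0.0 (shut) to 1.0 (fully open); "grip_force": force on a finger pad.
Only numpy, scipy, OpenCV 4.12 (cv2) and the standard library are available. Lean on these libraries where they do the work, as an engineer would, in place of code of your own. Each camera call takes 0.05 s, during which the arm holds its last target. There are 200 camera calls.

## Working session

There is one attempt and no reset: what is moved stays moved. The work goes in short steps, Python scripts to look and compute and a tool call to move; the robot and the scene stay as the last step left them, time stands still between calls to the robot, and variables do not carry over. Pictures are saved under pics/ and viewed, at most 10 in all, crops included, and the job is handed in when it is done.

Besides the shell and the picture viewer there is one more tool, called by a JSON object that holds its "name" and its "arguments", one argument or row to a line. move_arm: Moves the arm, as the interface text tells. Its arguments: {"type":"object","properties":{"motion":{"type":"array","items":{"type":"array"}},"grip_force":{"type":"number"}},"required":["motion"]}

```bash
mkdir -p pics
python3 - <<'E'
from workcell import r
import cv2
for n in("scene","top"):
    cv2.imwrite(f"pics/{n}0.png",r.camera(n)[:,:,::-1]); i=r.camera_info(n); print(n,i)
o=r.get_obs();print(o,r.hold_point_z)
E
```

```text
scene {'fx': 497.20571428672804, 'fy': 497.20571428672804, 'cx': 316.5988671592565, 'cy': 240.32042927998526, 'view': array([[-0.44428267, -0.89582675,  0.01036093,  0.40051017],
       [-0.40368292,  0.1898542 , -0.89498351,  0.24117459],
       [ 0.7997831 , -0.40180819, -0.44597889,  0.91874596],
       [ 0.        ,  0.        ,  0.        ,  1.        ]])}
top {'fx': 451.5584830526164, 'fy': 451.5584830526164, 'cx': 322.22484669037885, 'cy': 247.43102243066994, 'view': array([[-0.01653525, -0.99964979, -0.02066105,  0.25730186],
       [-0.99630336,  0.01821503, -0.08395139,  0.47303134],
       [ 0.08429834,  0.01919652, -0.99625563,  1.27284948],
       [ 0.        ,  0.        ,  0.        ,  1.        ]])}
{'time_s': 0.1, 'q': array([-1.15390813,  0.32174941, -0.07006492,  1.45154013,  0.02258587,
        1.37078998, -0.05689801]), 'qvel': array([-0.00180898, -0.00059455, -0.00133255, -0.00243047,  0.0002201 ,
        0.00053889,  0.0012247 ]), 'tau': array([-4.30849605e-04, -4.94880152e+01, -3.84194842e-01, -3.15208089e+01,
        1.31489203e-02,  7.52870139e-03,  1.24385153e-05]), 'tcp_pos': array([0.25465564, 0.5975261 , 0.23033882]), 'tcp_rot': array([-6.28366024e-01, -3.07784654e+00,  2.64032504e-03]), 'force': array([-0.81925176,  0.41872231, -0.3071721 ]), 'torque': array([-0.01531808, -0.00761529,  0.01266419]), 'grip_force': 0.0, 'width': 1.0003929282317436} -0.0187
```

View pics/scene0.png

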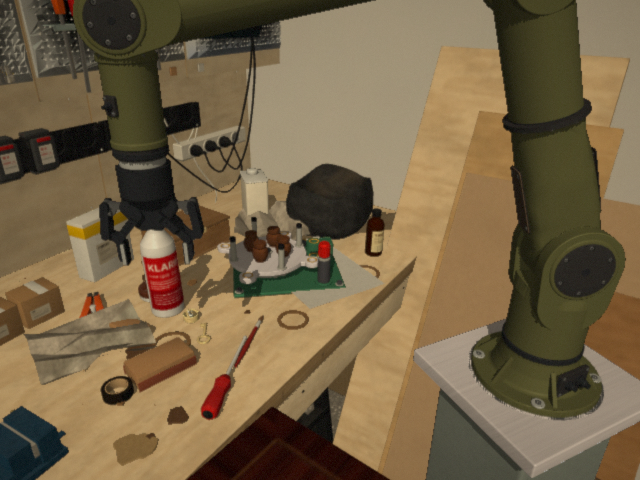

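View pics/top0.png

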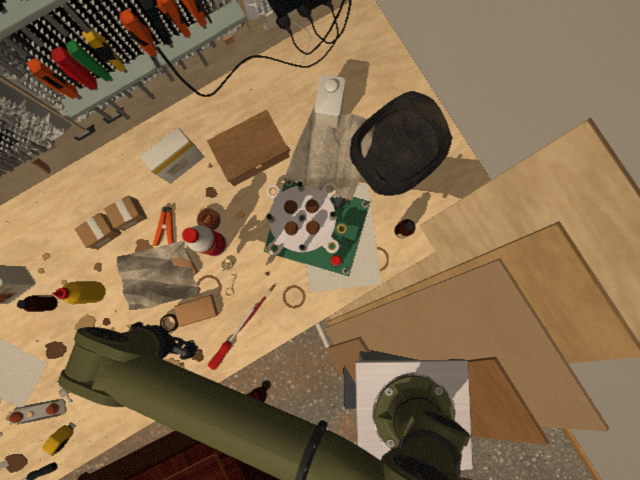

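The top view shows the fixture's disc at about (303,217), the pin's red knob at (336,261), the solvent bottle at (205,240) and the oil bottle at (405,228). I'll enlarge both views.

Run:
```python
import cv2
a=cv2.imread("pics/top0.png")[165:285,245:395]; cv2.imwrite("pics/topc.png",cv2.resize(a,None,fx=5,fy=5,interpolation=cv2.INTER_CUBIC))
a=cv2.imread("pics/scene0.png")[200:305,210:350]; cv2.imwrite("pics/scenec.png",cv2.resize(a,None,fx=5.6,fy=5.6,interpolation=cv2.INTER_CUBIC)[:600])
```

```text
(no output)
```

View pics/topc.png

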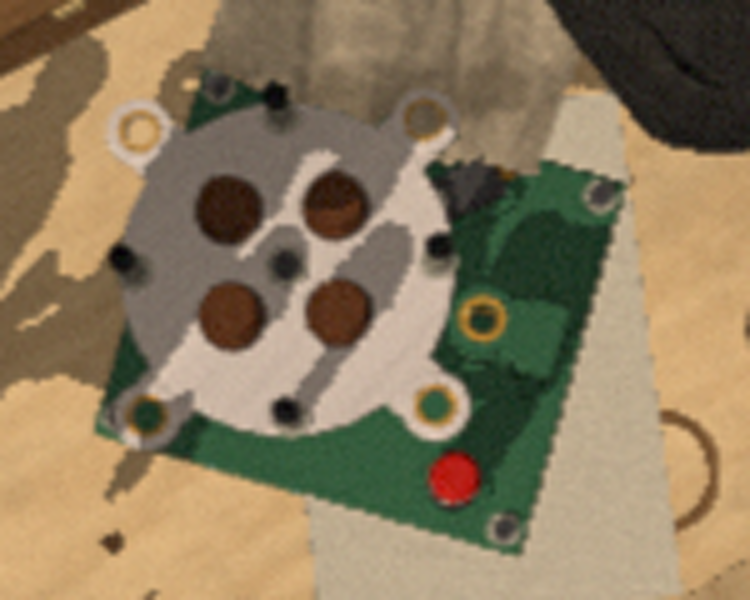

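View pics/scenec.png

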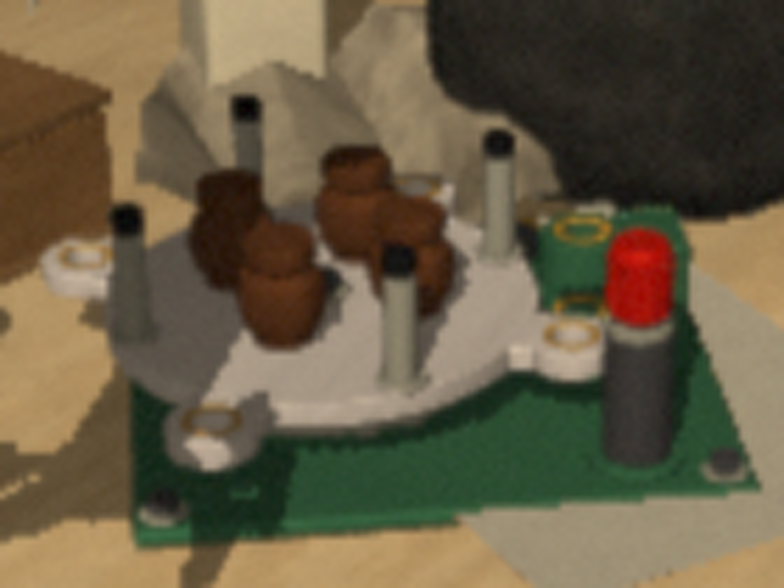

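```bash
cat > h.py <<'E'
import numpy as np
from workcell import r
from scipy.optimize import least_squares
INF={n:r.camera_info(n) for n in("scene","top")}
def proj(n,P):
    i=INF[n];c=i["view"][:3]@np.append(P,1);return np.array([i["fx"]*c[0]/c[2]+i["cx"],i["fy"]*c[1]/c[2]+i["cy"]])
def ray(n,px,z):
    i=INF[n];V=i["view"];d=V[:3,:3].T@[(px[0]-i["cx"])/i["fx"],(px[1]-i["cy"])/i["fy"],1];o=-V[:3,:3].T@V[:3,3]
    return o+d*(z-o[2])/d[2]
def pol(R,a,z):return np.array([R*np.cos(a),R*np.sin(a),z])
def fx2w(p,P):
    c,s=np.cos(p[2]),np.sin(p[2]);return np.array([p[0]+c*P[0]-s*P[1],p[1]+s*P[0]+c*P[1],P[2]])
E
cat > fit.py <<'E'
from h import *
k=np.pi/2
def post(j):return lambda t:pol(.086,3*np.pi/4+j*k+t,.110)
def lug(j):return lambda t:pol(.115,np.pi+j*k+t,.05)
yo=lambda t:np.array([-.115,0,.074]); kn=lambda t:np.array([-.125,.09,.113])
T=lambda u,v:("top",np.array([245+(u+.5)/5-.5,165+(v+.5)/5-.5]))
S=lambda u,v:("scene",np.array([210+(u+.5)/5.6-.5,200+(v+.5)/5.6-.5]))
# image ccw order; lug0 nearest yoke = (437,405); next ccw (up) (426,118),(142,131),(147,414)
obs=[(lug(0),T(437,405)),(lug(1),T(426,118)),(lug(2),T(142,131)),(lug(3),T(147,414)),
(post(0),T(287,411)),(post(1),T(440,245)),(post(2),T(275,97)),(post(3),T(122,257)),(yo,T(482,319)),(kn,T(455,478)),
(lug(0),S(573,335)),(lug(3),S(211,420)),(lug(2),S(84,257)),
(post(0),S(399,255)),(post(1),S(498,140)),(post(2),S(245,102)),(post(3),S(127,214)),(yo,S(582,231)),(kn,S(640,245))]
def res(x):return np.concatenate([proj(n,fx2w(x,f(x[3])))-p for f,(n,p) in obs])
s=least_squares(res,[.72,.28,k-.2,-.6],loss="soft_l1");x=s.x
print(x,np.round(res(x).reshape(-1,2),1).tolist())
for nm,f in(("yoke",yo),("knob",kn),("post0",post(0)),("post1",post(1)),("post2",post(2)),("post3",post(3))):print(nm,fx2w(x,f(x[3])))
E
python3 fit.py
```

```text
[ 0.55912935  0.30502825  1.26070196 -0.45700125] [[-0.4, 0.2], [-0.3, 0.5], [-0.7, 0.1], [-0.2, 0.5], [-0.7, -0.1], [-0.4, 0.1], [-0.3, -0.5], [-0.6, 0.1], [-0.1, 0.3], [-0.4, -0.1], [0.1, -0.2], [0.5, -0.1], [0.5, -0.3], [0.3, -0.7], [0.4, -1.3], [0.4, -0.9], [0.1, -1.0], [0.4, -0.3], [0.2, -0.9]]
yoke [0.52403727 0.1955132  0.074     ]
knob [0.43527835 0.21345351 0.113     ]
post0 [0.47314375 0.30345431 0.11      ]
post1 [0.56070328 0.21904265 0.11      ]
post2 [0.64511494 0.30660218 0.11      ]
post3 [0.55755541 0.39101384 0.11      ]
```

```bash
cat >> h.py <<'E'
from scipy.spatial.transform import Rotation as R
FX=np.array([0.55912935,0.30502825,1.26070196])
def tool():
    o=r.get_obs();M=R.from_rotvec(o["tcp_rot"]).as_matrix();return o,M
def units(w,M):return np.round(M.T@np.asarray(w)/.03,2)
E
python3 - <<'E'
from h import *
o,M=tool();print("ex",np.degrees(np.arctan2(M[1,0],M[0,0])),M[:,2])
for n,p,z in(("cap",(190,233),.235),("body",(212,243),.15),("oil",(406,226),.126)):print(n,ray("top",p,z))
p3=lambda t:fx2w(FX,pol(.086,np.radians(45)+t,.08))
S=R.from_euler('z',37,degrees=True).as_matrix()@M
pts=[o["tcp_pos"],[.37,.37,.21],[.6,.395,.16],[.6,.395,.08]]
for a,b in zip(pts,pts[1:]):print(b,units(np.array(b)-a,S))
E
```

```text
ex 156.92239644683002 [-5.87987670e-04 -1.59565291e-03 -9.99998554e-01]
cap [0.50031635 0.56405124 0.235     ]
body [0.48345965 0.53306454 0.15      ]
oil [0.52139679 0.02498638 0.126     ]
[0.37, 0.37, 0.21] [-1.91 -8.29  0.69]
[0.6, 0.395, 0.16] [-7.64 -1.03  1.67]
[0.6, 0.395, 0.08] [0.   0.   2.67]
```

{"name": "move_arm", "arguments": {
  "motion": [
    [[0, 0, 0], -1, 1],
    [[0, 0, 0], -1, 1],
    [[0, 0, 0], -1, 1],
    [[0, 0, 0], -1, 1],
    [[0, 0, 0], -1, 1]
  ],
  "grip_force": 40
}}

```text
time_s: 0.6
tcp_pos: [0.2547, 0.5977, 0.2307]
tcp_rot: [0.058, -3.141, 0.002]
force: [0.7, -1.0, 0.1]
width: 0.146
grip_force: 0.0
```

{"name": "move_arm", "arguments": {
  "motion": [
    [[0, 0, 0], -1, 1],
    [[0, 0, 0], -1, 1],
    [[0, 0, 0], -0.4, 1]
  ]
}}

```text
time_s: 0.9
tcp_pos: [0.2547, 0.5976, 0.2306]
tcp_rot: [0.385, -3.117, 0.002]
force: [-0.3, 0.8, -0.2]
width: -0.002
grip_force: 0.0
```

{"name": "move_arm", "arguments": {
  "motion": [
    [[-0.21, -0.92, 0.08], 0, 1],
    [[-0.21, -0.92, 0.08], 0, 1],
    [[-0.21, -0.92, 0.08], 0, 1],
    [[-0.21, -0.92, 0.08], 0, 1],
    [[-0.21, -0.92, 0.08], 0, 1]
  ]
}}

```text
time_s: 1.4
tcp_pos: [0.3189, 0.4702, 0.2187]
tcp_rot: [0.381, -3.118, 0.001]
force: [0.6, -0.1, -0.5]
width: 0.001
grip_force: 0.0
```

{"name": "move_arm", "arguments": {
  "motion": [
    [[-0.21, -0.92, 0.08], 0, 1],
    [[-0.21, -0.92, 0.08], 0, 1],
    [[-0.21, -0.92, 0.08], 0, 1],
    [[-0.21, -0.92, 0.08], 0, 1],
    [[-0.95, -0.13, 0.2], 0, 1]
  ]
}}

```text
time_s: 1.9
tcp_pos: [0.3982, 0.3702, 0.204]
tcp_rot: [0.377, -3.118, 0.002]
force: [0.1, 1.3, 1.2]
width: -0.001
grip_force: 0.0
```

{"name": "move_arm", "arguments": {
  "motion": [
    [[-0.95, -0.13, 0.2], 0, 1],
    [[-0.95, -0.13, 0.2], 0, 1],
    [[-0.95, -0.13, 0.2], 0, 1],
    [[-0.95, -0.13, 0.2], 0, 1],
    [[-0.95, -0.13, 0.2], 0, 1]
  ]
}}

```text
time_s: 2.4
tcp_pos: [0.5421, 0.3888, 0.1728]
tcp_rot: [0.381, -3.118, 0.001]
force: [-0.1, 0.1, 1.1]
width: 0.004
grip_force: 0.0
```

{"name": "move_arm", "arguments": {
  "motion": [
    [[-0.95, -0.13, 0.2], 0, 1],
    [[-0.95, -0.13, 0.2], 0, 1],
    [[0, 0, 0], 0, 1],
    [[0, 0, 0], 0, 1]
  ]
}}

```text
time_s: 2.8
tcp_pos: [0.5981, 0.3945, 0.1604]
tcp_rot: [0.379, -3.116, 0.002]
force: [0.5, -0.4, -0.5]
width: -0.002
grip_force: 0.0
```

Run:
```python
from h import *
import cv2
o,M=tool();print(o["tcp_pos"],o["force"],np.degrees(np.arctan2(M[1,0],M[0,0])))
P=lambda t,b,out:fx2w(FX,pol(.086+out,np.pi/4+t,.08)+b*np.array([np.sin(np.pi/4+t),-np.cos(np.pi/4+t),0]))
c=o["tcp_pos"]
for t in(-.457,-.3,-.2,-.1,-.05,0):
    q=P(t,.018,.002); print(t,q,units(q-c,M)); 
im=r.camera("top");i2=r.camera("scene")
a=cv2.resize(im[140:290,220:370],(600,600));b=cv2.resize(i2[130:310,200:260+120],(400,600))
cv2.imwrite("pics/pre.png",cv2.resize(np.hstack([a,b]),(800,480))[:,:,::-1])
```

```text
[0.59811761 0.39454824 0.16038705] [ 0.49150357 -0.44565015 -0.49409731] -166.1230003358824
-0.457 [0.57551569 0.39334296 0.08      ] [0.73 0.14 2.68]
-0.3 [0.56150563 0.39481886 0.08      ] [1.18 0.3  2.68]
-0.2 [0.55252966 0.39460751 0.08      ] [1.47 0.37 2.68]
-0.1 [0.54361963 0.39350112 0.08      ] [1.77 0.4  2.68]
-0.05 [0.53921721 0.39261539 0.08      ] [1.92 0.41 2.68]
0 [0.53486456 0.39151073 0.08      ] [2.06 0.41 2.68]
```

View pics/pre.png

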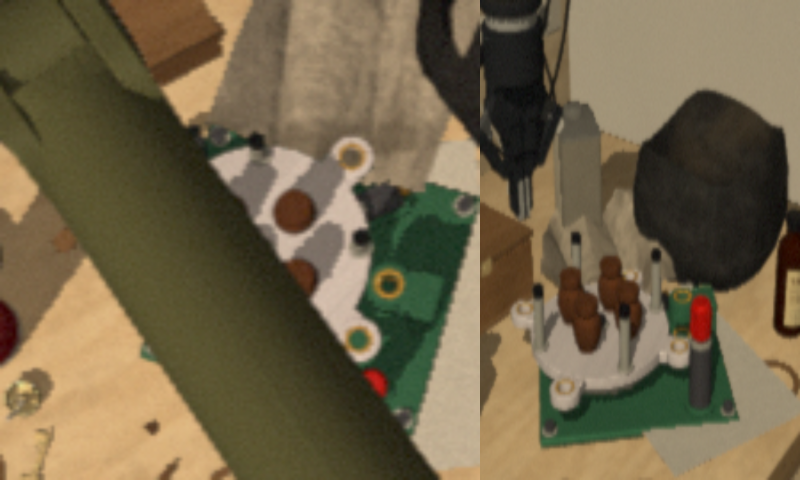

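The fingers hang free outside the disc, behind the far-left post (left crop (232,140) hidden by the arm; right crop post (538,290)). Next: descend, then push.

{"name": "move_arm", "arguments": {
  "motion": [
    [[0, 0.05, 0.9], 0, 1],
    [[0, 0.05, 0.9], 0, 1],
    [[0, 0.05, 0.88], 0, 1],
    [[0.2, 0, 0], 0, 1],
    [[0.2, 0, 0], 0, 1]
  ]
}}

```text
time_s: 3.4
tcp_pos: [0.5844, 0.3969, 0.082]
tcp_rot: [0.382, -3.118, -0.0]
force: [0.6, -0.1, 0.9]
width: -0.004
grip_force: 0.0
```

{"name": "move_arm", "arguments": {
  "motion": [
    [[0.2, 0, 0], 0, 1],
    [[0.2, 0.04, 0], 0, 1],
    [[0.15, 0.04, 0], 0, 1],
    [[0.1, 0.04, 0], 0, 1],
    [[0.1, 0.04, 0], 0, 1]
  ]
}}

```text
time_s: 3.9
tcp_pos: [0.5637, 0.3959, 0.0823]
tcp_rot: [-0.38, 3.115, 0.001]
force: [6.4, -0.4, 0.5]
width: 0.001
grip_force: 3.2
```

{"name": "move_arm", "arguments": {
  "motion": [
    [[0.1, 0.03, 0], 0, 1],
    [[0.1, 0.02, 0], 0, 1],
    [[0.1, 0.02, 0], 0, 1]
  ]
}}

```text
time_s: 4.2
tcp_pos: [0.5556, 0.395, 0.0822]
tcp_rot: [-0.378, 3.115, -0.0]
force: [4.8, -2.2, 1.5]
width: 0.003
grip_force: 1.9
```

```bash
cat > th.py <<'E'
from h import *
import cv2,sys
# refine theta from dark post caps 1,2 in top picture: search template score over theta
im=r.camera("top");cv2.imwrite("pics/"+sys.argv[1],cv2.resize(im[165:285,245:395],None,fx=5,fy=5,interpolation=cv2.INTER_CUBIC)[:,:,::-1])
o,M=tool();print(o["time_s"],o["tcp_pos"],o["force"])
E
python3 th.py a1.png
```

```text
4.25 [0.5543581  0.39520806 0.08199285] [ 2.28945894 -1.15261202  1.22406899]
```

View pics/a1.png

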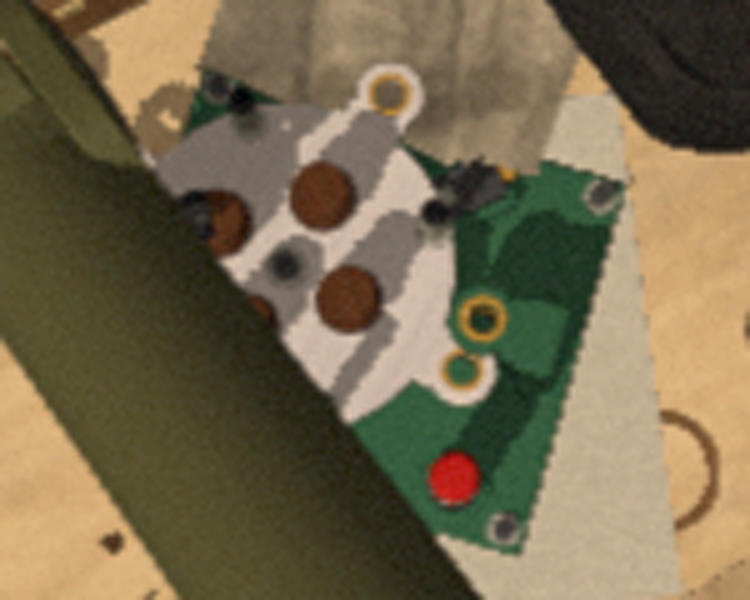

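The table is at about -0.22 (lug eye at (463,370)); push force is dropping, nearly over the tooth.

{"name": "move_arm", "arguments": {
  "motion": [
    [[0.1, 0.02, 0], 0, 1],
    [[0.1, 0.02, 0], 0, 1],
    [[0.05, 0, 0], 0, 1]
  ]
}}

```text
time_s: 4.55
tcp_pos: [0.5437, 0.3957, 0.0805]
tcp_rot: [0.382, -3.115, -0.0]
force: [1.0, -0.1, -0.6]
width: 0.003
grip_force: 0.0
```

```bash
python3 th.py a2.png; python3 -c "
from h import *
print((proj('top',[.554,.395,.082])-[245,165])*5,(proj('top',[.554,.395,.14])-[245,165])*5)"
```

```text
4.6 [0.54375824 0.39561582 0.08056698] [-0.4986458  -0.06563693 -0.4228736 ]
[117.07143447 269.64760299] [101.70316978 253.45767887]
```

View pics/a2.png

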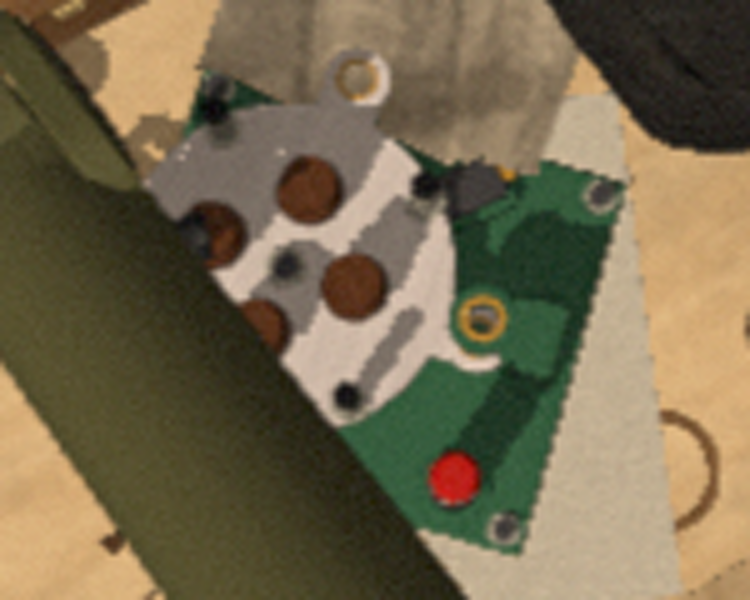

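It clicked: the lug is inside the yoke (eye under (482,320)), post cap at (347,397), and the force is gone. Retreat and go for the pin.

Run:
```python
from h import *
o,M=tool();c=o["tcp_pos"]+M[:,0]*-.009+[0,0,.105]
k=fx2w(FX,[-.125,.09,.186]);print(k,units(k-c,M),np.degrees(np.arctan2(M[1,0],M[0,0])))
```

```text
[0.43527836 0.21345352 0.186     ] [ 5.28 -5.02 -0.  ] -165.9970950183923
```

{"name": "move_arm", "arguments": {
  "motion": [
    [[-0.3, 0, 0], 0, 1],
    [[0, 0, -0.9], 0, 1],
    [[0, 0, -0.9], 0, 1],
    [[0, 0, -0.9], 0, 1],
    [[0, 0, -0.8], 0, 1]
  ]
}}

```text
time_s: 5.1
tcp_pos: [0.5552, 0.3975, 0.1877]
tcp_rot: [-0.381, 3.118, 0.001]
force: [0.2, 0.6, 0.1]
width: -0.003
grip_force: 0.0
```

{"name": "move_arm", "arguments": {
  "motion": [
    [[0.9, -0.85, 0], 0, 0.5],
    [[0.9, -0.85, 0], 0, 0.45],
    [[0.9, -0.85, 0], 0, 0.45],
    [[0.9, -0.85, 0], 0, 0.45],
    [[0.9, -0.85, 0], 0, 0.45]
  ]
}}

```text
time_s: 5.6
tcp_pos: [0.4539, 0.2399, 0.1864]
tcp_rot: [-0.381, 3.118, 0.0]
force: [0.7, -1.2, 0.2]
width: 0.553
grip_force: 0.0
```

{"name": "move_arm", "arguments": {
  "motion": [
    [[0.78, -0.77, 0], 0, 0.45],
    [[0, 0, 0], 0, 0.45],
    [[0, 0, 0], 0, 0.45]
  ]
}}

```text
time_s: 5.9
tcp_pos: [0.4377, 0.213, 0.1869]
tcp_rot: [-0.379, 3.117, 0.002]
force: [-0.3, -0.2, -0.5]
width: 0.551
grip_force: 0.0
```

Run:
```python
from h import *
o,M=tool();c=o["tcp_pos"]
k=fx2w(FX,[-.125,.09,.082]);print(c,units(k-c,M),o["width"])
import cv2
im=r.camera("scene");cv2.imwrite("pics/g1.png",cv2.resize(im[160:310,230:380],(600,600),interpolation=cv2.INTER_CUBIC)[:,:,::-1])
```

```text
[0.4376732  0.21304412 0.18692232] [0.08 0.03 3.5 ] 0.5509363814398831
```

View pics/g1.png

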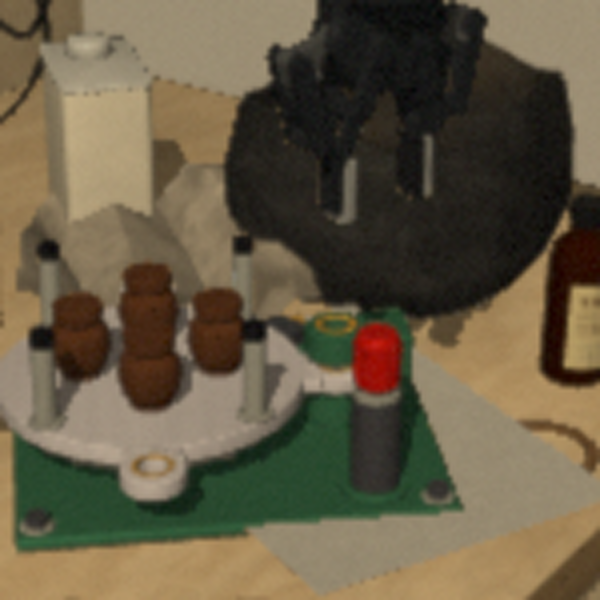

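The open fingers (at (340,180) and (415,165)) stand above the red knob (378,360). Descend and grip.

{"name": "move_arm", "arguments": {
  "motion": [
    [[0.08, 0.03, 0.9], 0, 0.45],
    [[0, 0, 0.9], 0, 0.45],
    [[0, 0, 0.8], 0, 0.45],
    [[0, 0, 0.5], 0, 0.45],
    [[0, 0, 0.36], 0, 0.45]
  ]
}}

```text
time_s: 6.45
tcp_pos: [0.4345, 0.2143, 0.081]
tcp_rot: [0.383, -3.117, 0.001]
force: [-0.2, -0.2, 0.8]
width: 0.547
grip_force: 0.0
```

{"name": "move_arm", "arguments": {
  "motion": [
    [[0, 0, 0], 0, 0.45],
    [[0, 0, 0], 0, 1],
    [[0, 0, 0], 0, 1],
    [[0, 0, 0], 0, 1],
    [[0, 0, 0], 0, 1]
  ],
  "grip_force": 50
}}

```text
time_s: 6.95
tcp_pos: [0.4356, 0.2133, 0.0835]
tcp_rot: [-0.38, 3.116, 0.001]
force: [1.9, -2.1, 2.1]
width: 0.3
grip_force: 49.3
```

Run:
```python
from h import *
o,M=tool();print(units(fx2w(FX,[.01,-.09,0])-fx2w(FX,[0,0,0]),M), o["tcp_pos"],fx2w(FX,[-.125,.09,0]))
```

```text
[-2.73 -1.29  0.01] [0.43562013 0.21326409 0.0834784 ] [0.43527836 0.21345352 0.        ]
```

{"name": "move_arm", "arguments": {
  "motion": [
    [[0, 0, -0.3], 0, 1],
    [[0, 0, -0.5], 0, 1],
    [[0, 0, -0.6], 0, 1],
    [[0, 0, -0.6], 0, 1],
    [[0, 0, -0.6], 0, 1]
  ]
}}

```text
time_s: 7.45
tcp_pos: [0.4339, 0.2135, 0.1615]
tcp_rot: [0.381, -3.118, -0.001]
force: [-0.0, 0.1, -2.8]
width: 0.302
grip_force: 49.5
```

{"name": "move_arm", "arguments": {
  "motion": [
    [[0, 0, 0], 0, 1],
    [[0, 0, 0], 0, 1],
    [[0, 0, 0], 0, 1]
  ]
}}

```text
time_s: 7.75
tcp_pos: [0.4336, 0.213, 0.1594]
tcp_rot: [0.381, -3.116, 0.001]
force: [-1.4, 0.5, -1.8]
width: 0.302
grip_force: 49.5
```

{"name": "move_arm", "arguments": {
  "motion": [
    [[-0.7, -0.34, 0], 0, 1],
    [[-0.7, -0.34, 0], 0, 1],
    [[-0.7, -0.33, 0], 0, 1],
    [[-0.7, -0.33, 0], 0, 1],
    [[0, 0, 0], 0, 1]
  ]
}}

```text
time_s: 8.25
tcp_pos: [0.5277, 0.1925, 0.159]
tcp_rot: [0.376, -3.118, 0.003]
force: [0.3, 0.6, -2.4]
width: 0.301
grip_force: 49.6
```

{"name": "move_arm", "arguments": {
  "motion": [
    [[0, 0, 0], 0, 1],
    [[0, 0, 0], 0, 1],
    [[0, 0, 0.1], 0, 1]
  ]
}}

```text
time_s: 8.55
tcp_pos: [0.5251, 0.1951, 0.1576]
tcp_rot: [-0.383, 3.118, 0.001]
force: [1.2, -0.2, -2.7]
width: 0.303
grip_force: 49.6
```

Run:
```python
from h import *
import cv2
o,M=tool();c=o["tcp_pos"];print(c,o["force"],M[:,2])
im=r.camera("scene");a=cv2.resize(im[190:270,270:350],(600,600),interpolation=cv2.INTER_CUBIC)[:,:,::-1].copy();cv2.imwrite("pics/i1.png",a)
s=600/80
for P in([-.115,0,.074],[-.115,0,.083],[-.115,0,.143]):print((proj("scene",fx2w(FX,P))-[270,190]+.5)*s)
```

```text
[0.52509012 0.19506483 0.15758507] [ 1.19860665 -0.22656376 -2.65329919] [-4.24183993e-06  5.64872383e-04 -9.99999840e-01]
[332.89871116 382.73423069]
[333.11639729 358.16509146]
[334.60499267 190.1548144 ]
```

View pics/i1.png

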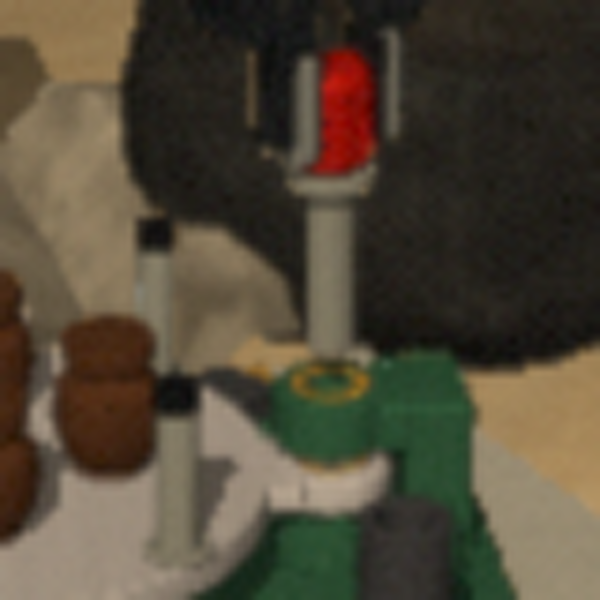

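The pin hangs upright over the yoke's hole: shank axis at x≈331, hole centre (331,383). Lower gently.

{"name": "move_arm", "arguments": {
  "motion": [
    [[0, 0, 0.2], 0, 1],
    [[0, 0, 0.15], 0, 1],
    [[0, 0, 0.08], 0, 1],
    [[0, 0, 0.06], 0, 1],
    [[0, 0, 0], 0, 1]
  ]
}}

```text
time_s: 9.1
tcp_pos: [0.5256, 0.1944, 0.1425]
tcp_rot: [0.381, -3.118, 0.0]
force: [0.1, 0.4, -1.1]
width: 0.299
grip_force: 49.5
```

{"name": "move_arm", "arguments": {
  "motion": [
    [[0, 0, 0.06], 0, 1],
    [[0, 0, 0.06], 0, 1],
    [[0, 0, 0], 0, 1]
  ]
}}

```text
time_s: 9.4
tcp_pos: [0.5257, 0.1944, 0.139]
tcp_rot: [0.381, -3.118, 0.0]
force: [0.1, -0.3, -2.1]
width: 0.3
grip_force: 49.6
```

{"name": "move_arm", "arguments": {
  "motion": [
    [[0, 0, 0.1], 0, 1],
    [[0, 0, 0.1], 0, 1],
    [[0, 0, 0.1], 0, 1],
    [[0, 0, 0.1], 0, 1],
    [[0, 0, 0], 0, 1]
  ]
}}

```text
time_s: 9.9
tcp_pos: [0.5255, 0.1944, 0.1266]
tcp_rot: [0.381, -3.118, 0.0]
force: [-0.3, -0.1, -1.7]
width: 0.3
grip_force: 49.6
```

{"name": "move_arm", "arguments": {
  "motion": [
    [[0, 0, 0.05], 0, 1],
    [[0, 0, 0.05], 0, 1],
    [[0, 0, 0], 0, 1]
  ]
}}

```text
time_s: 10.2
tcp_pos: [0.5257, 0.1944, 0.1241]
tcp_rot: [0.381, -3.118, 0.0]
force: [-0.5, 0.7, -2.4]
width: 0.3
grip_force: 49.6
```

{"name": "move_arm", "arguments": {
  "motion": [
    [[0, 0, 0.06], 0, 1],
    [[0, 0, 0], 0, 1],
    [[0, 0, 0], 0, 0.5],
    [[0, 0, 0], 0, 0.45],
    [[0, 0, 0], 0, 0.45]
  ]
}}

```text
time_s: 10.7
tcp_pos: [0.5263, 0.1945, 0.123]
tcp_rot: [-0.38, 3.117, 0.0]
force: [-0.5, -0.3, -0.1]
width: 0.549
grip_force: 0.0
```

{"name": "move_arm", "arguments": {
  "motion": [
    [[0, 0, -0.4], 0, 0.45],
    [[0, 0, -0.7], 0, 0.45],
    [[0, 0, -0.8], 0, 0.45],
    [[0, 0, -0.3], 0, 0.45],
    [[0, 0, 0], 0, 0.45]
  ]
}}

```text
time_s: 11.2
tcp_pos: [0.527, 0.1949, 0.1906]
tcp_rot: [-0.38, 3.115, 0.002]
force: [0.0, 0.3, -0.2]
width: 0.549
grip_force: 0.0
```

Run:
```python
from h import *
import cv2
o,M=tool();c=o["tcp_pos"];print(c,o["force"])
k=np.array([.557,.395,c[2]]);print(units(k-c,M))
im=r.camera("scene")[160:280,250:350].astype(int)
m=(im[...,0]>130)&(im[...,1]<60)&(im[...,2]<60);v,u=np.nonzero(m);print(u.min()+250,u.max()+250,v.min()+160,v.max()+160)
for h in(.036,.012,0):print(h,[proj("scene",fx2w(FX,[-.115,0,.074+h+d])).round(1) for d in(.006,.041)])
```

```text
[0.52697723 0.19488198 0.1906095 ] [ 0.01151446  0.29835531 -0.20484966]
[-2.58  6.23  0.02]
310 318 212 227
0.036 [array([314. , 225.1]), array([314.1, 211.8])]
0.012 [array([313.9, 234. ]), array([314.1, 220.9])]
0 [array([313.9, 238.3]), array([314. , 225.4])]
```

{"name": "move_arm", "arguments": {
  "motion": [
    [[-0.37, 0.89, 0], 0, 0.45],
    [[-0.37, 0.89, 0], 0, 1],
    [[-0.37, 0.89, 0], 0, 1],
    [[-0.37, 0.89, 0], 0, 1],
    [[-0.37, 0.89, 0], 0, 1]
  ]
}}

```text
time_s: 11.75
tcp_pos: [0.5469, 0.338, 0.1866]
tcp_rot: [0.38, -3.116, 0.002]
force: [0.7, -0.4, -1.0]
width: -0.001
grip_force: 0.0
```

{"name": "move_arm", "arguments": {
  "motion": [
    [[-0.37, 0.89, 0], 0, 1],
    [[-0.37, 0.89, 0], 0, 1],
    [[0, 0, 0], 0, 1],
    [[0, 0, 0], 0, 1]
  ]
}}

```text
time_s: 12.15
tcp_pos: [0.5553, 0.3944, 0.1864]
tcp_rot: [0.382, -3.116, 0.003]
force: [0.5, 0.5, 0.3]
width: -0.003
grip_force: 0.0
```

{"name": "move_arm", "arguments": {
  "motion": [
    [[0, 0, 0.9], 0, 1],
    [[0, 0, 0.9], 0, 1],
    [[0, 0, 0.9], 0, 1],
    [[0, 0, 0.85], 0, 1],
    [[0, 0, 0], 0, 1]
  ]
}}

```text
time_s: 12.65
tcp_pos: [0.5539, 0.3905, 0.0771]
tcp_rot: [0.377, -3.111, 0.009]
force: [-0.3, 0.1, -0.5]
width: -0.001
grip_force: 0.0
```

{"name": "move_arm", "arguments": {
  "motion": [
    [[0.2, 0, 0], 0, 1],
    [[0.1, 0, 0], 0, 1],
    [[0.1, 0, 0], 0, 1],
    [[0, 0, 0], 0, 1]
  ]
}}

```text
time_s: 13.05
tcp_pos: [0.5447, 0.3922, 0.0835]
tcp_rot: [-0.381, 3.117, 0.002]
force: [-0.1, 0.9, 0.1]
width: -0.004
grip_force: 0.0
```

```bash
cat > ck.py <<'E'
from h import *
o,M=tool();print(o["time_s"],o["tcp_pos"],o["force"])
im=r.camera("scene")[160:280,280:350].astype(int)
m=(im[...,0]>130)&(im[...,1]<60)&(im[...,2]<60);v,u=np.nonzero(m);print("knob",u.min()+280,u.max()+280,v.min()+160,v.max()+160)
E
echo
```

```text
(no output)
```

{"name": "move_arm", "arguments": {
  "motion": [
    [[0.08, 0, 0], 0, 1],
    [[0.05, 0, 0], 0, 1],
    [[0, 0, 0], 0, 1],
    [[0.04, 0, 0], 0, 1],
    [[0, 0, 0], 0, 1]
  ]
}}

```text
time_s: 13.55
tcp_pos: [0.5401, 0.3905, 0.082]
tcp_rot: [-0.381, 3.117, 0.001]
force: [1.4, 0.0, 0.1]
width: 0.002
grip_force: 0.7
```

```bash
python3 ck.py
```

```text
13.55 [0.54007779 0.3905322  0.08203309] [1.40053528 0.00962874 0.05336742]
knob 310 319 212 227
```

In light contact. Lean further in small steps.

{"name": "move_arm", "arguments": {
  "motion": [
    [[0.04, 0, 0], 0, 1],
    [[0, 0, 0], 0, 1],
    [[0.04, 0, 0], 0, 1],
    [[0, 0, 0], 0, 1],
    [[0, 0, 0], 0, 1]
  ]
}}

```text
time_s: 14.1
tcp_pos: [0.5394, 0.3903, 0.0822]
tcp_rot: [-0.379, 3.114, 0.002]
force: [7.2, 2.6, -4.8]
width: -0.001
grip_force: 3.8
```

```bash
python3 ck.py
```

```text
14.1 [0.53938296 0.39026515 0.0821591 ] [ 7.16574625  2.6275001  -4.76380983]
knob 310 318 212 227
```

{"name": "move_arm", "arguments": {
  "motion": [
    [[0.03, 0, 0], 0, 1],
    [[0, 0, 0], 0, 1],
    [[0.03, 0, 0], 0, 1],
    [[0, 0, 0], 0, 1],
    [[0, 0, 0], 0, 1]
  ]
}}

```text
time_s: 14.65
tcp_pos: [0.536, 0.389, 0.0821]
tcp_rot: [-0.38, 3.118, -0.001]
force: [3.1, 0.4, 0.0]
width: 0.002
grip_force: 1.6
```

```bash
python3 ck.py
```

```text
14.65 [0.5360022  0.38897133 0.08214311] [3.13756309 0.44336242 0.04323208]
knob 308 317 213 228
```

{"name": "move_arm", "arguments": {
  "motion": [
    [[0.02, 0, 0], 0, 1],
    [[0, 0, 0], 0, 1],
    [[0, 0, 0], 0, 1]
  ]
}}

```text
time_s: 15.0
tcp_pos: [0.5354, 0.3888, 0.0821]
tcp_rot: [-0.38, 3.118, -0.001]
force: [4.1, -1.2, 0.6]
width: 0.001
grip_force: 2.2
```

```bash
python3 ck.py
```

```text
15.0 [0.53542249 0.38877807 0.08214418] [ 4.12451363 -1.18877997  0.59018438]
knob 309 318 222 237
```

{"name": "move_arm", "arguments": {
  "motion": [
    [[0.02, 0, 0], 0, 1],
    [[0, 0, 0], 0, 1],
    [[0, 0, 0], 0, 1]
  ]
}}

```text
time_s: 15.35
tcp_pos: [0.5348, 0.3887, 0.0821]
tcp_rot: [-0.38, 3.118, -0.001]
force: [5.2, -1.2, 0.3]
width: -0.002
grip_force: 2.0
```

```bash
python3 ck.py
```

```text
15.35 [0.53483095 0.38874241 0.08213841] [ 5.22789747 -1.21561325  0.33204999]
knob 309 320 223 237
```

The knob dropped about 10 px: the pin has fallen through the eye onto the ball. Now back off, and press it home from above.

{"name": "move_arm", "arguments": {
  "motion": [
    [[-0.25, 0, 0], 0, 1],
    [[-0.3, 0, 0], 0, 1],
    [[0, 0, -0.8], 0, 1],
    [[0, 0, -0.9], 0, 1],
    [[0, 0, -0.9], 0, 1]
  ]
}}

```text
time_s: 15.9
tcp_pos: [0.5493, 0.3938, 0.1599]
tcp_rot: [0.382, -3.115, 0.0]
force: [0.6, 1.4, -0.3]
width: -0.0
grip_force: 0.0
```

{"name": "move_arm", "arguments": {
  "motion": [
    [[0, 0, -0.6], 0, 1],
    [[0, 0, 0], 0, 1],
    [[0, 0, 0], 0, 1]
  ]
}}

```text
time_s: 16.2
tcp_pos: [0.5498, 0.3936, 0.1772]
tcp_rot: [0.382, -3.117, -0.0]
force: [-0.1, -0.1, -0.3]
width: -0.001
grip_force: 0.0
```

```bash
python3 ck.py
python3 - <<'E'
from h import *
o,M=tool();print(units(np.array([.5252,.1948,.160])-o["tcp_pos"],M))
E
```

```text
16.2 [0.54981165 0.39356719 0.17715418] [-0.07457016 -0.06518298 -0.34308727]
knob 310 319 223 238
[ 2.38 -6.22  0.55]
```

{"name": "move_arm", "arguments": {
  "motion": [
    [[0.34, -0.89, 0], 0, 1],
    [[0.34, -0.89, 0], 0, 1],
    [[0.34, -0.89, 0], 0, 1],
    [[0.34, -0.89, 0], 0, 1],
    [[0.34, -0.89, 0], 0, 1]
  ]
}}

```text
time_s: 16.75
tcp_pos: [0.5317, 0.2498, 0.1758]
tcp_rot: [0.381, -3.115, 0.002]
force: [-0.1, -0.2, -0.1]
width: 0.001
grip_force: 0.0
```

{"name": "move_arm", "arguments": {
  "motion": [
    [[0.34, -0.89, 0], 0, 1],
    [[0.34, -0.88, 0], 0, 1],
    [[0, 0, 0.55], 0, 1],
    [[0, 0, 0.4], 0, 1],
    [[0, 0, 0], 0, 1]
  ]
}}

```text
time_s: 17.25
tcp_pos: [0.5237, 0.1948, 0.1461]
tcp_rot: [0.382, -3.112, 0.002]
force: [0.3, 0.3, -0.5]
width: -0.0
grip_force: 0.0
```

{"name": "move_arm", "arguments": {
  "motion": [
    [[0, 0, 0.3], 0, 1],
    [[0, 0, 0.3], 0, 1],
    [[0, 0, 0.1], 0, 1],
    [[0, 0, 0], 0, 1]
  ]
}}

```text
time_s: 17.65
tcp_pos: [0.5256, 0.1949, 0.1277]
tcp_rot: [0.381, -3.117, 0.001]
force: [-1.0, -0.2, -0.3]
width: 0.0
grip_force: 0.0
```

{"name": "move_arm", "arguments": {
  "motion": [
    [[0, 0, 0.08], 0, 1],
    [[0, 0, 0.08], 0, 1],
    [[0, 0, 0.06], 0, 1],
    [[0, 0, 0], 0, 1]
  ]
}}

```text
time_s: 18.05
tcp_pos: [0.5259, 0.1947, 0.1217]
tcp_rot: [0.381, -3.118, 0.0]
force: [0.0, -0.0, 0.2]
width: 0.002
grip_force: 0.0
```

{"name": "move_arm", "arguments": {
  "motion": [
    [[0, 0, 0.06], 0, 1],
    [[0, 0, 0.06], 0, 1],
    [[0, 0, 0], 0, 1]
  ]
}}

```text
time_s: 18.35
tcp_pos: [0.5261, 0.1949, 0.1183]
tcp_rot: [-0.381, 3.118, 0.0]
force: [0.8, -0.8, 1.0]
width: 0.0
grip_force: 0.2
```

```bash
python3 ck.py
```

```text
18.35 [0.52608931 0.19485543 0.11827041] [ 0.75532767 -0.75585848  1.01513254]
knob 310 318 225 238
```

{"name": "move_arm", "arguments": {
  "motion": [
    [[0, 0, 0.05], 0, 1],
    [[0, 0, 0.05], 0, 1],
    [[0, 0, 0], 0, 1]
  ]
}}

```text
time_s: 18.7
tcp_pos: [0.5264, 0.1952, 0.1156]
tcp_rot: [-0.381, 3.117, 0.001]
force: [0.3, 1.2, 3.2]
width: 0.0
grip_force: 1.7
```

```bash
python3 ck.py
```

```text
18.7 [0.52639798 0.19517061 0.11562311] [0.31993034 1.21168952 3.19205158]
knob 309 318 226 239
```

{"name": "move_arm", "arguments": {
  "motion": [
    [[0, 0, 0.05], 0, 1],
    [[0, 0, 0.05], 0, 1],
    [[0, 0, 0], 0, 1]
  ]
}}

```text
time_s: 19.05
tcp_pos: [0.5274, 0.1959, 0.1151]
tcp_rot: [-0.38, 3.115, 0.003]
force: [-2.8, 0.7, 14.2]
width: -0.0
grip_force: 7.1
```

{"name": "move_arm", "arguments": {
  "motion": [
    [[0, 0, 0.05], 0, 1],
    [[0, 0, 0.05], 0, 1],
    [[0, 0, 0], 0, 1]
  ]
}}

```text
time_s: 19.35
tcp_pos: [0.528, 0.1964, 0.1149]
tcp_rot: [-0.38, 3.113, 0.005]
force: [-6.0, -1.7, 28.6]
width: -0.002
grip_force: 14.2
```

```bash
python3 ck.py
```

```text
19.35 [0.52799569 0.19636317 0.11494508] [-6.04417624 -1.66544413 28.5760538 ]
knob 309 318 226 239
```

A hard stop at TCP z = 0.115, which is the knob-top height for home. Lift off and verify.

{"name": "move_arm", "arguments": {
  "motion": [
    [[0, 0, -0.2], 0, 1],
    [[0, 0, -0.8], 0, 1],
    [[0, 0, -0.9], 0, 1],
    [[0, 0, -0.9], 0, 1],
    [[0, 0, 0], 0, 1]
  ]
}}

```text
time_s: 19.9
tcp_pos: [0.5278, 0.1953, 0.1966]
tcp_rot: [-0.38, 3.113, 0.002]
force: [0.2, -0.3, -0.7]
width: 0.0
grip_force: 0.0
```

```bash
python3 ck.py
python3 - <<'E'
from h import *
import cv2
im=r.camera("scene");cv2.imwrite("pics/end.png",cv2.resize(im[200:270,270:350],(800,600)if 0 else(686,600),interpolation=cv2.INTER_CUBIC)[:,:,::-1])
for h in(0,.003):print([((proj("scene",fx2w(FX,[-.115,0,.074+h+d]))-[270,200]+.5)*8.57).round() for d in(0,.005,.041)])
E
```

```text
19.9 [0.52780447 0.1952593  0.19657379] [ 0.19548561 -0.26478527 -0.67381493]
knob 308 318 225 239
[array([380., 352.]), array([381., 336.]), array([382., 222.])]
[array([380., 342.]), array([381., 327.]), array([382., 213.])]
```

View pics/end.png

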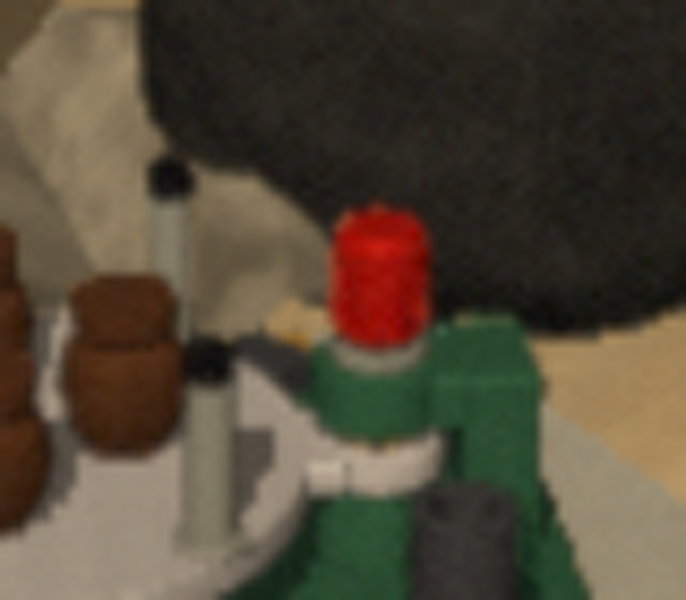

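The collar sits flush on the yoke (its lower edge at about (380,372), with no shank showing) and the hand is clear, so I'll hand in.

```bash
python3 -c "
from workcell import r
print(r.sign_off())"
```

```text
the job is handed in; nothing more can be done
None
```

The turntable clicked into its next station, the pin went through both ears and the lug, and I pressed it home until its collar sat on the yoke. I handed the job in at about 20 s with the arm clear; no verdict came back.

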